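Turn the recipe card in the kitchen ring binder

ROBOT

A 6-joint arm with a two-finger parallel gripper is mounted at the origin on the work surface. World frame = base frame: x ahead of the robot, y to its left, z up, the work surface at z = 0. Lengths are in m, angles in rad, forces in N, time in s.
With the tool pointing down it reaches from about 0.3 to 0.875 m from the base axis. Payload 6.4 kg.
Tool frame: the origin (TCP) lies at the very end of the fingers, on their centre line; the grasp point (between the pads) lies r.grip_point_offset behind it (r.grip_point_offset is the distance from the TCP to the grasp point, in m); z points along the fingers, y is the line along which they close (so a half turn about z gives the same grasp; the last joint's range is limited). The gripper opens to 85 mm and grips with 20 to 120 N. Pads are 22 mm wide; open, the fingers measure 114 mm over their backs; the gripper's body (76 mm by 85 mm) begins 54 mm behind the grasp point. The pads swing forward as they close: fully open they stand 13 mm farther back than shut.
Start: joints at [-1.507, 0.181, 1.607, -0, 1.354, -0.206], TCP at [0.153, -0.554, 0.231] pointing down, gripper open.
Joint ranges: [-2.99, 2.99], [-0.89, 2.07], [0.3, 2.58], [-1.14, 4.28], [0, 2.63], [-3.12, 3.12]. Speed limits (rad/s): [2.57, 2.57, 3.01, 3.14, 3.14, 3.14].

INTERFACE

Orientations are given as a unit quaternion [w, x, y, z].
In Python, from workcell import get_obs, imaging, r, spotter gives the robot as it stands.
- The arm moves only by the tool play_rows, never from a script. Its argument "increments" is a list of rows, each a list of 7 numbers: the shift along the tool's x, y, z in m, then the turn, a rotation vector about the tool's x, y, z in degrees, then the finger opening in m, from 0 to 0.0854. In form: [[tx, ty, tz, ax, ay, az, jaw], ...]. A call has 1 to 20 rows; each row is the pose to reach, as a shift and turn from the pose commanded when the call began, along the tool's axes at that moment; what a row does not reach only later rows make up. A row lasts 1/8 s, in which the tool goes at most 62.5 mm and 10.7 degrees, less where a joint would pass 70% of its speed; a pose out of reach is approached as far as the arm can. A call with a gripper value outside its range is refused whole. The fingers move at their own pace and stop on an object; the grip force is fixed at half the most. Time passes only in rows, so rows that repeat a pose let the fingers close. It gives the time, the measured TCP pose, the force, the opening and the grip force at its end, in the units of the state.
- get_obs(): the state, without advancing time (a new reading comes with each control period).
- imaging.snapshot(name): name is "scene" or "top" or "wrist"; returns (picture, depth): 480x640x3 uint8, red, green, blue; 480x640 float32, m along the optical axis (not along the pixel's ray), 0 where there is no reading.
- imaging.camera_info(name): a dict with "K" (3x3 intrinsics, pixels), "distortion" ([k1, k2, p1, p2, k3] as OpenCV has them; the pictures are not rectified), "R" (3x3) and "t" (3): a world point X has camera coordinates R X + t; the wrist camera has in their place "hand_eye" (4x4, takes a point from camera to tool coordinates, whose origin is the TCP and whose axes are the flange's). Camera axes: x right, y down, z forward; pixel columns grow to the right and rows downward; lengths in m; the calibration is good to about 2 mm. A picture is of the moment at which its call begins: read the wrist's pose just before it. camera_info takes no time and is no camera call.
- r.close_job(): hands the job in; it is judged then, once.
Trained networks look in the newest picture that a camera, given by its name, has taken for a name from the list of things; names that differ only in an ending like _2 or _b are one class to them, and where a whole thing is asked for, a point or a joint stands for the part that bears it (a point fixed in the world has none). Each returns a list of dicts, best first, with "p" (0 to 1); they miss things now and then, are a little off and sometimes report something else, mostly with a low value. They report only what shows in the picture. A call takes as long as a camera call. They do not tell look-alikes from the thing itself.
- spotter.outline_of(camera, query): "pixels" (480x640 bool, what is visible of it) and "extent" ([centre column, centre row, width, height] in pixels, round what is visible of it).
The state is a dict: "clock": time; "q": joint angles; "joint_vel": joint speeds; "joint_torque": joint torques, N m; "tcp_pos": TCP position; "ee_rot": TCP orientation; "force": force on the tool from outside, world axes, zero at the start; "moment": the same for the moment, N m; "gripper_width": finger opening in m; "grip_force": force on a finger pad.
Only numpy, scipy, OpenCV 4.12 (cv2) and the standard library are available. Lean on these libraries where they do the work, as an engineer would, in place of code of your own. Each camera call takes 0.05 s, during which the arm holds its last target. There are 200 camera calls.

TASK

Two small ring binders lie open on the kitchen bench. Turn the top leaf of the larger one, the recipe binder, by its tab right over the rings so that it lies flat on the other side with its back face (the star biscuit) showing, and let go of it. Leave the leaf of the smaller binder lying as it is.

Things in the scene. Friction and masses are not known exactly. Their poses are not given: they have to be found in the camera images.
- recipe_binder: The larger open ring binder, fixed. Cover 160 mm along the rings (x axis) by 236 mm across (y axis). Card blocks on both sides reach 27 mm above the bench; two steel rings at x = -44 and +44 mm reach 48 mm. Origin: centre of the cover's underside, on the bench; z up. The rings' axis, about which the leaf turns, is parallel to x, 30 mm above the origin. x points away from the robot within 0.3 rad.
- recipe_leaf (a joint): Turning angle (rad) of the larger binder's top leaf, a stiff white card 148 mm along the rings, 105 mm across, 4 mm thick, about 60 g, 8 to 113 mm from the rings' axis. 0 = flat on the binder's -y side (the start), 1.57 = upright, 3.14 = flat on the +y side, other face up. Slightly damped: let go short of upright it falls back, past upright it falls on over.
- recipe_leaf_tab (a point): Grip point in the leaf's flat black tab, middle of its outer edge: tab 22 mm wide along the rings, 6 mm thick, 38 mm out from the leaf, overhanging the cover. Point: mid-thickness, 136 mm from the rings' axis, 15 mm from the tab's end, 30 mm above the bench when flat; free space below and beside. Pinched from above by its two sides, it swivels between the pads as it is carried round.
- pocket_leaf (a joint): Turning angle (rad) of the leaf of the smaller binder, a bystander of the same make (cover 117 by 174 mm, leaf 105 by 74 mm, tab 18 mm wide, tab end 120 mm from its rings' axis) lying 0.31 to 0.4 m to one side of the larger one, turned up to 0.3 rad. 0 = flat, as it must stay; grows as it is lifted.
Not all that is in view belongs to the job. Leave any red or yellow look-alike of the part that bears pocket_leaf alone.

How it is judged:
At the end, for the whole second after the job is handed in: The recipe binder's leaf lies on the other side of the rings within 10 degrees of flat and at rest, and the smaller binder's leaf lies within 6 degrees of flat where it was (value of joint recipe_leaf above 2.96 rad and velocity of joint recipe_leaf between -0.1 and 0.1 rad/s and value of joint pocket_leaf below 0.1 rad); the robot touches nothing.
It fails at once if the smaller binder's leaf was lifted more than 15 degrees (value of joint pocket_leaf above 0.26 rad).
It also fails if it takes over 38 s, if anything falls off the work surface, if the arm or the gripper's body presses on something with over 40 N, if the wrist force passes 120 N, or if a joint passes its speed limit or range.

## Working session

There is one attempt and no reset: what is moved stays moved. The work goes in short steps, Python scripts to look and compute and a tool call to move; the robot and the scene stay as the last step left them, time stands still between calls to the robot, and variables do not carry over. Pictures are saved under pics/ and viewed, at most 10 in all, crops included, and the job is handed in when it is done.

Besides the shell and the picture viewer there is one more tool, called as name(argument=value, ...), one argument or row to a line, values as JSON. play_rows: Moves the arm, as the interface text tells. Its arguments: {"type":"object","properties":{"increments":{"type":"array"}},"required":["increments"]}

```bash
mkdir -p pics; cat > h.py <<'E'
import numpy as np,cv2
from workcell import get_obs,imaging,r,spotter
def world(cam,mask,depth):
    i=imaging.camera_info(cam);K=np.array(i["K"]);D=np.array(i["distortion"])
    v,u=np.nonzero(mask&(depth>0));z=depth[v,u]
    n=cv2.undistortPoints(np.c_[u,v].astype(float)[:,None],K,D)[:,0]
    P=np.c_[n*z[:,None],z]
    return (P-np.array(i["t"]))@np.array(i["R"]),u,v
E
python3 - <<'E'
from h import *
o=get_obs();print(o,r.grip_point_offset)
for c in["top","scene"]:
    p,d=imaging.snapshot(c);cv2.imwrite(f"pics/{c}0.png",p[:,:,::-1]);np.savez(f"{c}0.npz",p=p,d=d)
    for q in["recipe_binder","recipe_leaf","recipe_leaf_tab","pocket_leaf"]:
        for m in spotter.outline_of(c,q):
            X,u,v=world(c,m["pixels"],d);print(c,q,round(m["p"],2),np.round(m["extent"]),np.median(X,0).round(3),len(X))
E
```

```text
{'clock': 0.0, 'q': array([-1.50729444e+00,  1.81561902e-01,  1.60800875e+00,  3.52408276e-05,
        1.35379431e+00, -2.06299450e-01]), 'joint_vel': array([ 1.13958963e-03,  6.19775264e-04,  2.26454602e-04, -7.37144767e-05,
        1.57378694e-03, -1.75110447e-03]), 'joint_torque': array([-3.67555491e-03, -4.44879520e+01, -3.51335120e+01, -4.31689077e-04,
        8.97276273e-03, -6.51221967e-06]), 'tcp_pos': array([ 0.15325276, -0.55362955,  0.23037207]), 'ee_rot': array([-8.82667094e-04,  9.90914819e-01,  1.34488053e-01,  8.03764084e-05]), 'force': array([ 0.47597039, -0.04660716, -0.14369495]), 'moment': array([ 0.01074197, -0.02775694,  0.01328295]), 'grip_force': 0.0, 'gripper_width': 0.0853561634010466} 0.0187
top recipe_binder 0.62 [202. 248. 147.  96.] [0.508 0.172 0.029] 11181
top recipe_binder 0.37 [412. 244.  64.  59.] [ 0.514 -0.204  0.033] 2646
top recipe_leaf 0.6 [232. 245.  83.  86.] [0.515 0.118 0.033] 5065
top recipe_leaf_tab 0.96 [234. 245.  84.  81.] [0.516 0.117 0.033] 5084
top recipe_leaf_tab 0.75 [202. 247. 147.  98.] [0.508 0.172 0.029] 11217
top pocket_leaf 0.97 [418. 376.  73.  77.] [ 0.281 -0.207  0.033] 3092
top pocket_leaf 0.86 [414. 242.  66.  60.] [ 0.515 -0.204  0.033] 2681
top pocket_leaf 0.7 [483. 125.  67.  58.] [ 0.737 -0.342  0.033] 2403
scene recipe_binder 0.55 [453. 280. 159.  85.] [0.537 0.178 0.028] 9832
scene recipe_leaf 0.77 [416. 267.  87.  65.] [0.524 0.117 0.033] 3725
scene recipe_leaf_tab 0.96 [416. 267.  81.  62.] [0.524 0.116 0.033] 3737
scene pocket_leaf 0.83 [111. 312.  82.  50.] [ 0.743 -0.343  0.033] 2658
scene pocket_leaf 0.76 [274. 172.  55.  36.] [ 0.286 -0.209  0.033] 1131
scene pocket_leaf 0.73 [240. 240.  65.  43.] [ 0.52  -0.206  0.033] 1683
```

View pics/top0.png

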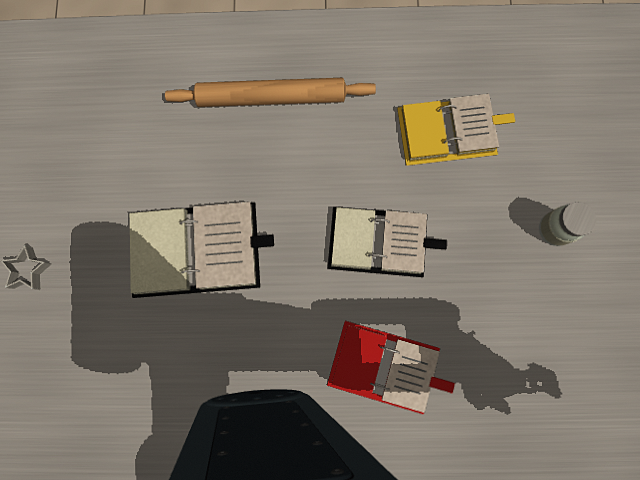

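The top view shows the recipe binder at about (194,249) with its tab at (262,240). The black pocket binder is at (378,241) with its tab at (436,243), and the red and yellow ones are look-alikes. Next I'll measure the tab, the leaf and the rings.

```bash
python3 - <<'E'
from h import *
def rect(P):
    c,s,a=cv2.minAreaRect((P[:,:2]*1000).astype(np.float32));return np.round(c,1),np.round(s,1),round(a,2)
for c,(u0,u1,v0,v1) in {"top":(120,285,195,305),"scene":(330,560,220,340)}.items():
    f=np.load(c+"0.npz");d=f["d"];p=f["p"]
    M=np.zeros(d.shape,bool);M[v0:v1,u0:u1]=1
    X,u,v=world(c,M,d);g=p[v,u].mean(1)
    k=(X[:,2]>.005)&(X[:,0]>.35); print(c,"all",rect(X[k]))
    leaf=(abs(X[:,2]-.033)<.004)&(g>90)&(X[:,1]<.18)&(X[:,1]>.05)&(X[:,0]>.4);print("leaf",rect(X[leaf]),np.median(X[leaf],0))
    t=(g<70)&(X[:,2]>.024)&(X[:,2]<.042)&(X[:,1]<.07)&(X[:,0]>.48)&(X[:,0]<.56)
    print("tab",t.sum(),X[t].mean(0).round(4),X[t].min(0).round(4),X[t].max(0).round(4),rect(X[t]))
    s=(X[:,2]>.040)&(X[:,0]>.42)&(X[:,0]<.62);
    for q in (X[s&(X[:,0]<.52)],X[s&(X[:,0]>.52)]):
        if len(q):print("ring",len(q),q.mean(0).round(4),q[:,2].max())
E
```

```text
top all (array([504.3, 170.4]), array([200.1, 297.5]), 2.64)
leaf (array([515.6, 121. ]), array([148.3, 106.2]), 4.21) [0.51279688 0.1208121  0.03280544]
tab 268 [0.5201 0.0503 0.0335] [0.5085 0.0309 0.0278] [0.5324 0.0698 0.0371] (array([520.9,  50.5]), array([22.5, 40. ]), 5.04)
ring 24 [0.4668 0.1793 0.0455] 0.04931354983435079
ring 27 [0.5554 0.1839 0.0463] 0.050587155497877824
scene all (array([533. , 165.2]), array([270.1, 367.9]), 4.45)
leaf (array([517. , 119.1]), array([153.9, 105.8]), 3.78) [0.5243934  0.11973396 0.03252728]
tab 205 [0.5233 0.0488 0.0332] [0.5092 0.0283 0.0286] [0.5341 0.0679 0.0366] (array([521.8,  48.6]), array([24.9, 38.1]), 6.9)
ring 30 [0.4689 0.1753 0.0446] 0.048611167915497445
ring 38 [0.5576 0.1815 0.0447] 0.04854982155671557
```

View pics/scene0.png

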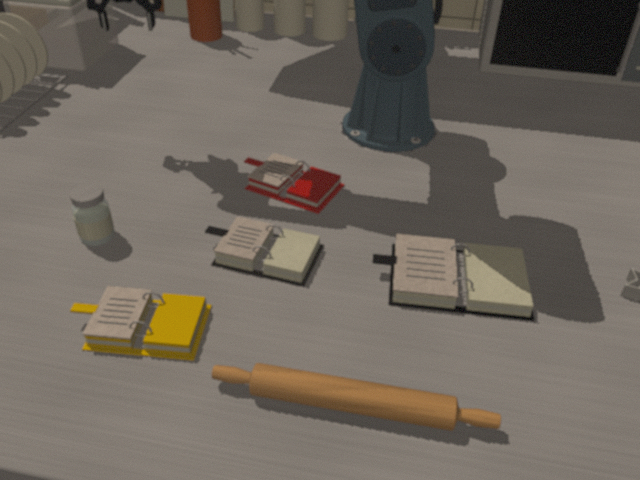

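The numbers agree: binder yaw is about 4.2°, the axis runs through (0.512, 0.180), and the grip point is near (0.522, 0.044). Next I'll work out the approach move.

```bash
cat >> h.py <<'E'
from scipy.spatial.transform import Rotation as Ro
def delta(p,yaw=4.2):
    o=get_obs();w,x,y,z=o["ee_rot"];R=Ro.from_quat([x,y,z,w])
    a=np.radians(yaw);ty=np.array([np.cos(a),np.sin(a),0]);tz=np.array([0,0,-1.]);T=Ro.from_matrix(np.c_[np.cross(ty,tz),ty,tz])
    return (R.inv().apply(np.array(p)-o["tcp_pos"])).round(4),np.degrees((R.inv()*T).as_rotvec()).round(2)
E
python3 - <<'E'
from h import *
print(delta([.522,.0427,.12]))
E
```

```text
(array([ 0.5145, -0.477 ,  0.1113]), array([ -0.  ,  -0.  , -78.74]))
```

play_rows(
  increments=[
    [0.04,-0.037,0,0,0,-6,0.05],
    [0.08,-0.074,0,0,0,-12,0.05],
    [0.12,-0.111,0,0,0,-18,0.05],
    [0.16,-0.148,0,0,0,-24,0.05],
    [0.2,-0.185,0,0,0,-30,0.05],
    [0.24,-0.222,0.01,0,0,-36,0.05],
    [0.28,-0.26,0.02,0,0,-42,0.05],
    [0.32,-0.297,0.03,0,0,-48,0.05],
    [0.36,-0.334,0.045,0,0,-54,0.05],
    [0.4,-0.371,0.06,0,0,-60,0.05],
    [0.44,-0.408,0.075,0,0,-66,0.05],
    [0.48,-0.445,0.09,0,0,-72,0.05],
    [0.505,-0.468,0.105,0,0,-77,0.05],
    [0.5145,-0.477,0.111,0,0,-78.7,0.05],
    [0.5145,-0.477,0.111,0,0,-78.7,0.05],
    [0.5145,-0.477,0.111,0,0,-78.7,0.05],
    [0.5145,-0.477,0.111,0,0,-78.7,0.05],
  ],
)

```text
clock: 2.62
tcp_pos: [0.5221, 0.0416, 0.121]
ee_rot: [0.0, 0.682, 0.732, 0.0]
force: [-0.2, -0.2, 0.7]
gripper_width: 0.05
grip_force: 0.0
```

```bash
python3 - <<'E'
from h import *
o=get_obs();print(o["clock"],o["q"].round(3),o["tcp_pos"],o["gripper_width"],delta([.522,.0427,.0113]))
p,d=imaging.snapshot("wrist");cv2.imwrite("pics/w1.png",p[:,:,::-1])
i=imaging.camera_info("wrist");K=np.array(i["K"]);H=np.array(i["hand_eye"])
w,x,y,z=o["ee_rot"];R=Ro.from_quat([x,y,z,w])
v,u=np.nonzero(d>0);dd=d[v,u];n=cv2.undistortPoints(np.c_[u,v].astype(float)[:,None],K,np.array(i["distortion"]))[:,0]
P=np.c_[n*dd[:,None],dd]@H[:3,:3].T+H[:3,3];X=R.apply(P)+o["tcp_pos"];g=p[v,u].mean(1)
t=(g<70)&(abs(X[:,2]-.033)<.005)&(X[:,1]<.066)&(abs(X[:,0]-.522)<.025)&(X[:,1]>.015)
q=X[t];print(len(q),q.mean(0),q.min(0),q.max(0));
if len(q):print(cv2.minAreaRect((q[:,:2]*1000).astype(np.float32)))
E
```

```text
2.625 [-0.147  0.197  1.83  -0.     1.114 -0.218] [0.52209151 0.04156783 0.12096701] 0.04995347684097099 (array([ 1.200e-03, -1.000e-04,  1.097e-01]), array([ 0.05,  0.02, -0.16]))
1920 [0.52100415 0.0497212  0.031848  ] [0.50970235 0.03197053 0.02869751] [0.53225911 0.06597548 0.03402819]
((521.1791381835938, 49.34938049316406), (21.38591957092285, 33.94242858886719), 2.8400473594665527)
```

View pics/w1.png

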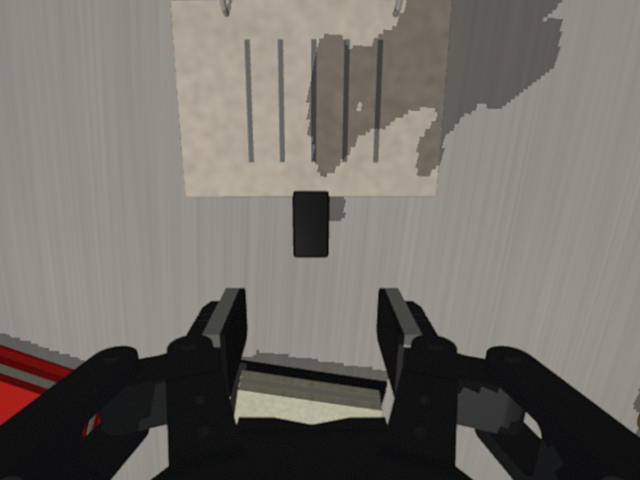

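The wrist view shows the tab at (311,224), centred between the pads at x ≈ 0.521, with its end at y ≈ 0.031. I'll go down to it and pinch.

play_rows(
  increments=[
    [0.002,-0.0006,0.03,0,0,0,0.05],
    [0.002,-0.0006,0.06,0,0,0,0.05],
    [0.002,-0.0006,0.085,0,0,0,0.05],
    [0.002,-0.0006,0.1,0,0,0,0.05],
    [0.002,-0.0006,0.109,0,0,0,0.05],
    [0.002,-0.0006,0.109,0,0,0,0.05],
    [0.002,-0.0006,0.109,0,0,0,0.015],
    [0.002,-0.0006,0.109,0,0,0,0.015],
    [0.002,-0.0006,0.109,0,0,0,0.015],
    [0.002,-0.0006,0.109,0,0,0,0.015],
    [0.002,-0.0006,0.109,0,0,0,0.015],
    [0.002,-0.0006,0.109,0,0,0,0.015],
  ],
)

```text
clock: 4.18
tcp_pos: [0.5215, 0.0445, 0.0123]
ee_rot: [0.0, 0.681, 0.732, 0.0]
force: [-2.7, -1.4, 5.1]
gripper_width: 0.0203
grip_force: 58.4
```

play_rows(
  increments=[
    [0.0005,0,-0.0119,0,0,0,0.015],
    [0.0021,0,-0.0238,0,0,0,0.015],
    [0.0047,0,-0.0355,0,0,0,0.015],
    [0.0083,0,-0.0469,0,0,0,0.015],
    [0.0128,0,-0.0579,0,0,0,0.015],
    [0.0184,0,-0.0685,0,0,0,0.015],
    [0.0248,0,-0.0786,0,0,0,0.015],
    [0.0321,0,-0.0881,0,0,0,0.015],
    [0.0401,0,-0.0969,0,0,0,0.015],
    [0.0401,0,-0.0969,0,0,0,0.015],
  ],
)

```text
clock: 5.42
tcp_pos: [0.5184, 0.0856, 0.1087]
ee_rot: [0.0, 0.681, 0.732, 0.0]
force: [4.6, 3.7, -8.2]
gripper_width: 0.0207
grip_force: 60.4
```

```bash
python3 - <<'E'
from h import *
p,d=imaging.snapshot("scene");o=get_obs();print(o["force"],o["moment"])
cv2.imwrite("pics/s2.png",cv2.resize(p[160:360,300:600,::-1],None,fx=2,fy=2))
E
```

```text
[ 4.38724849  3.25491933 -7.53061117] [ 0.29642998 -0.66505607 -0.16743155]
```

View pics/s2.png

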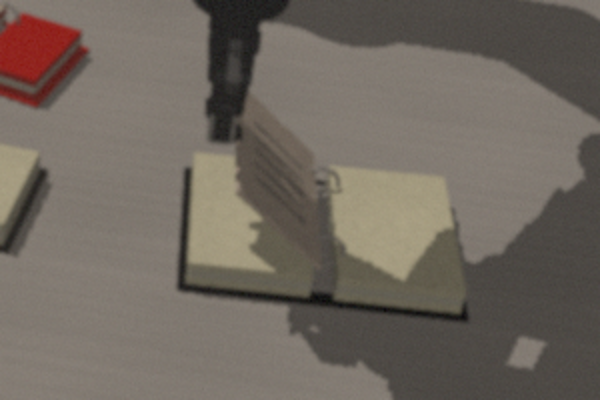

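The leaf is up at about 45° in the gripper ((280,180) in the crop) and forces are small. I'll carry on over the top.

play_rows(
  increments=[
    [0.0088,0,-0.008,0,0,0,0.015],
    [0.0183,0,-0.0153,0,0,0,0.015],
    [0.0284,0,-0.0217,0,0,0,0.015],
    [0.039,0,-0.0273,0,0,0,0.015],
    [0.05,0,-0.0318,0,0,0,0.015],
    [0.0614,0,-0.0354,0,0,0,0.015],
    [0.0731,0,-0.038,0,0,0,0.015],
    [0.085,0,-0.0396,0,0,0,0.015],
    [0.0969,0,-0.0401,0,0,0,0.015],
    [0.1088,0,-0.0396,0,0,0,0.015],
    [0.1207,0,-0.038,0,0,0,0.015],
    [0.1324,0,-0.0354,0,0,0,0.015],
    [0.1438,0,-0.0318,0,0,0,0.015],
    [0.1548,0,-0.0273,0,0,0,0.015],
    [0.1654,0,-0.0217,0,0,0,0.015],
    [0.1654,0,-0.0217,0,0,0,0.015],
  ],
)

```text
clock: 7.48
tcp_pos: [0.507, 0.2535, 0.1329]
ee_rot: [-0.001, 0.681, 0.733, 0.003]
force: [-3.8, 6.2, 14.3]
gripper_width: 0.0162
grip_force: 57.2
```

```bash
python3 - <<'E'
from h import *
p,d=imaging.snapshot("scene");o=get_obs();print(o["force"],o["moment"],o["gripper_width"])
a=cv2.resize(p[160:360,330:600,::-1],None,fx=2,fy=2)
p,d=imaging.snapshot("wrist")
b=cv2.resize(p[:,80:560,::-1],(400,400));a=cv2.resize(a,(400,400))
cv2.imwrite("pics/s3.png",np.hstack([a,b]))
E
```

```text
[-3.93263513  6.45832412 14.10353296] [0.65035969 0.5164932  0.00326228] 0.016143133460167644
```

View pics/s3.png

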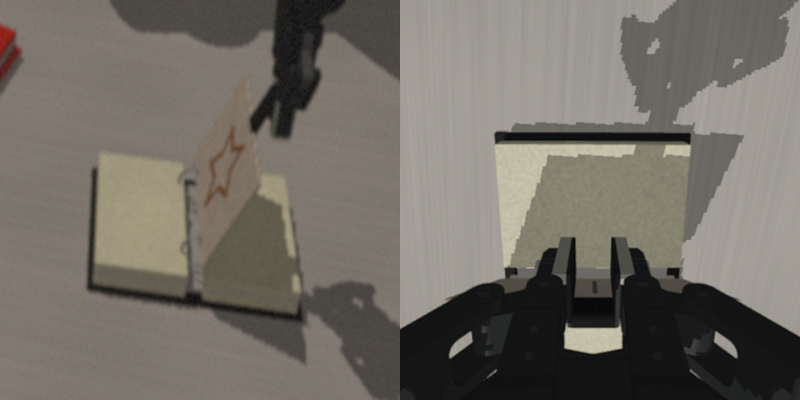

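The leaf is past upright, at about 120°, with the star face showing (left crop (220,170)). The tab has slid a little between the pads. Opening now will let it fall on over, and I'll pull the gripper straight up.

play_rows(
  increments=[
    [0,0,0,0,0,0,0.06],
    [0,0,0,0,0,0,0.06],
    [0,0,0,0,0,0,0.06],
    [0,0,-0.03,0,0,0,0.06],
    [0,0,-0.07,0,0,0,0.06],
    [0,0,-0.11,0,0,0,0.06],
    [0,0,-0.14,0,0,0,0.06],
    [0,0,-0.14,0,0,0,0.06],
    [0,0,-0.14,0,0,0,0.06],
    [0,0,-0.14,0,0,0,0.06],
    [0,0,-0.14,0,0,0,0.06],
    [0,0,-0.14,0,0,0,0.06],
    [0,0,-0.14,0,0,0,0.06],
    [0,0,-0.14,0,0,0,0.06],
  ],
)

```text
clock: 9.32
tcp_pos: [0.5064, 0.2496, 0.2699]
ee_rot: [0.0, 0.681, 0.732, 0.0]
force: [0.1, 0.0, 0.8]
gripper_width: 0.0604
grip_force: 0.0
```

```bash
python3 - <<'E'
from h import *
p,d=imaging.snapshot("scene");o=get_obs();print(o["force"],o["clock"])
cv2.imwrite("pics/s4.png",p[:,:,::-1])
for (u0,u1,v0,v1) in [(330,560,220,340),(190,330,205,290)]:
    M=np.zeros(d.shape,bool);M[v0:v1,u0:u1]=1
    X,u,v=world("scene",M,d)
    for y in np.arange(-.30,.34,.02):
        k=(abs(X[:,1]-y)<.01)&(abs(X[:,0]-.51)<.05)
        if k.sum()>20:print(round(y,2),np.percentile(X[k,2],[10,50,90]).round(3))
E
```

```text
[-0.51640056  0.05297668 -1.01025215] 9.375
-0.06 [-0.002  0.     0.002]
-0.04 [-0.001  0.001  0.002]
-0.02 [-0.001  0.001  0.002]
0.0 [-0.001  0.001  0.002]
0.02 [-0.001  0.001  0.002]
0.04 [-0.001  0.001  0.003]
0.06 [-0.001  0.002  0.024]
0.08 [0.026 0.028 0.029]
0.1 [0.026 0.028 0.029]
0.12 [0.026 0.028 0.029]
0.14 [0.026 0.028 0.029]
0.16 [0.026 0.028 0.03 ]
0.18 [0.007 0.01  0.035]
0.2 [0.03  0.032 0.034]
0.22 [0.031 0.033 0.034]
0.24 [0.031 0.033 0.034]
0.26 [0.031 0.032 0.034]
0.28 [0.031 0.032 0.034]
0.3 [-0.001  0.031  0.034]
0.32 [-0.001  0.001  0.033]
-0.3 [-0.001  0.001  0.003]
-0.28 [-0.001  0.001  0.004]
-0.26 [-0.     0.002  0.034]
-0.24 [0.031 0.033 0.035]
-0.22 [0.031 0.033 0.034]
-0.2 [0.031 0.033 0.034]
-0.18 [0.029 0.033 0.035]
-0.16 [0.008 0.016 0.037]
-0.14 [0.026 0.028 0.031]
-0.12 [0.026 0.028 0.03 ]
-0.1 [0.026 0.028 0.029]
-0.08 [0.003 0.022 0.029]
-0.06 [-0.001  0.001  0.003]
-0.04 [-0.001  0.001  0.002]
```

View pics/s4.png

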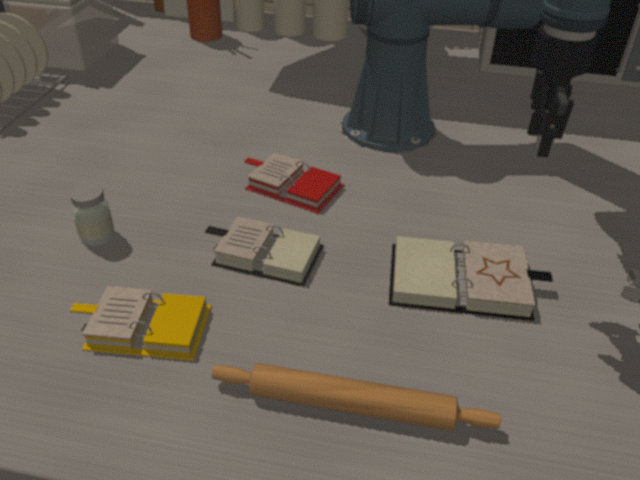

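The leaf lies flat on the other side with the star showing at (498,270). The pocket leaf at (245,240) hasn't moved and the gripper is clear.

```bash
python3 -c "
from workcell import r
print(r.close_job())"
```

```text
the job is handed in; nothing more can be done
None
```

The recipe leaf is turned over the rings and lies flat with the star biscuit showing, the smaller binder's leaf is undisturbed, the gripper is clear, and I handed the job in at about 9.4 s; the hand-in gave no verdict.

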